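Line up the blanks in the laser engraver

ROBOT

A 6-joint arm with a two-finger parallel gripper is mounted at the origin on the work surface. World frame = base frame: x ahead of the robot, y to its left, z up, the work surface at z = 0. Lengths are in mm, angles in rad, forces in N, time in s.
With the tool pointing down it reaches from about 275 to 750 mm from the base axis. Payload 10.2 kg.
Tool frame: the origin (TCP) lies at the very end of the fingers, on their centre line; the grasp point (between the pads) lies 19 mm behind it; z points along the fingers, y is the line along which they close (so a half turn about z gives the same grasp; the last joint's range is limited). The gripper opens to 85 mm and grips with 20 to 120 N. Pads are 22 mm wide; open, the fingers measure 114 mm over their backs; the gripper's body (76 mm by 85 mm) begins 54 mm behind the grasp point. The pads swing forward as they close: fully open they stand 13 mm farther back than shut.
Start: joints at [1.109, 0.313, 1.498, -0, 1.331, -0.223], TCP at [124.194, 510.105, 231.294] pointing down, gripper open.
Joint ranges: [-2.94, 2.94], [-0.97, 2.17], [0.19, 2.56], [-1.23, 4.37], [0.02, 3.11], [-2.88, 2.88]. Speed limits (rad/s): [2.39, 2.39, 3.01, 3.14, 3.14, 3.14].

INTERFACE

Orientations are given as a rotation vector (axis times angle).
In Python, from cell import get_state, camera, job_done gives the robot as it stands. The module is installed in compiled form; this text tells all that it offers.
- The arm moves only by the tool send_rows, never from a script. Its argument "commands" is text: rows parted by semicolons, each of 7 numbers parted by spaces: the turn, a rotation vector about the tool's x, y, z in rad, then the shift along the tool's x, y, z in m, then the opening, from 0 (shut) to 1 (fully open). A call has 1 to 12 rows; each row shifts and turns the commanded pose from where the row before left it, along the tool's axes as they then stand; what a row does not reach is not made up. A row lasts 1/8 s, in which the tool goes at most 62.5 mm and 10.7 degrees, less where a joint would pass 70% of its speed; a pose out of reach is approached as far as the arm can. A call with a gripper value outside its range is refused whole. The fingers move at their own pace and stop on an object; "grip_force" is the grip in N (left out, the last holds). Time passes only in rows, so rows that do not move let the fingers close. It gives the time, the measured TCP pose, the force, the opening and the grip force at its end, in the units of the state.
- get_state(): the state, without advancing time (a new reading comes with each control period).
- camera(name): name is "scene" or "top"; returns a dict with "image" (420x560x3 uint8, blue, green, red), "depth" (420x560 float32, mm along the optical axis (not along the pixel's ray), 0 where there is no reading), "camera_matrix" (3x3 intrinsics, pixels), "R" (3x3) and "t" (3): a world point X has camera coordinates R X + t. Camera axes: x right, y down, z forward; pixel columns grow to the right and rows downward; lengths in mm; the calibration is good to about 2 mm. A picture is of the moment at which its call begins.
- job_done(): hands the job in; it is judged then, once.
The state is a dict: "clock": time; "joints": joint angles; "dq": joint speeds; "joint_torque": joint torques, N m; "tool_pos": TCP position; "tcp_rot": TCP orientation; "force": force on the tool from outside, world axes, zero at the start; "torque": the same for the moment, N m; "width": finger opening in mm; "finger_force": force on a finger pad.
Only numpy, scipy, OpenCV 4.12 (cv2) and the standard library are available. Lean on these libraries where they do the work, as an engineer would, in place of code of your own. Each camera call takes 0.05 s, during which the arm holds its last target. There are 200 camera calls.

TASK

Get the laser engraver ready to run: slide its guard fully open, set the three wooden blanks on the bed in an even row, one centred on each index line and square to the fence with a short end flush against it, then slide the guard fully shut over them. Leave the steel puck and everything else on the bench where it is.

Things in the scene. Friction and masses are not known exactly. Their poses are not given: they have to be found in the camera images.
- engraver: Grey desktop laser engraver, fixed, 261 x 528 x 60 mm (guard tracks to 64). Origin: on the bench under the middle of the bed. x points from front wall to back, y along the guard tracks to the control housing (a solid box at y 125 to 395 mm, 60 high), z up. Walls round the bed are 8 mm thick, tops at z = 60 mm.
- bed (a point): Centre of the bed surface (engraver x = -7.5, y = 0, z = 22 mm): aluminium, open on top, spanning x -130 to 115 and y -125 to 125 mm in the engraver's frame. Three black index lines run along x on it at y = -60, 0 and 60 mm. Axes as the engraver's.
- fence (a point): Middle of the fence's front face, at the bed: a steel strip along y right across the bed, front face at engraver x = 58 mm, 8 mm thick, 12 mm high, with a tick at each index line. Behind it (engraver x 68 to 109) are the gantry beam and the black laser head, tops below z = 60 mm.
- guard (a joint): Guard opening, m: 0 shut (bed covered), 0.26 fully open at its stop (guard over the control housing). Slides along the engraver's y, about 2 N friction, stays where left. The guard is a clear panel, 261 x 262 mm, in a 12 mm aluminium frame, its underside at z = 64.5 and top at 70.5 mm.
- guard_grip (a point): Centre of the top edge of the guard's handle, a black upright bar in the middle of the panel: 70 mm long along the engraver's x, 12 mm thick along its y, standing 38 mm above the panel (top at z = 108.5 mm; at its foot a 3 mm high plate 90 x 30 mm).
- station1 (a point): Index line 1, farthest from the control housing: the point on the bed, 30 mm in front of the fence, where the centre of the underside of a blank lies when the blank sits on this line with its end against the fence. Axes as the engraver's.
- station2 (a point): Index line 2, the middle one: the point on the bed, 30 mm in front of the fence, where the centre of the underside of a blank lies when the blank sits on this line with its end against the fence. Axes as the engraver's.
- station3 (a point): Index line 3, nearest the control housing: the point on the bed, 30 mm in front of the fence, where the centre of the underside of a blank lies when the blank sits on this line with its end against the fence. Axes as the engraver's.
- blank1: One of three equal brown wood blanks, 60 x 30 x 16 mm (its own x, y, z), lying askew on the bed in front of the fence. Origin: centre of its underside.
- blank2: One of three equal brown wood blanks, 60 x 30 x 16 mm (its own x, y, z), lying askew on the bed in front of the fence. Origin: centre of its underside.
- blank3: One of three equal brown wood blanks, 60 x 30 x 16 mm (its own x, y, z), lying askew on the bed in front of the fence. Origin: centre of its underside.
- puck: Bystander: steel gauge puck, diameter 26, 18 mm high, standing on the bed near its front corner away from the control housing. Origin: centre of its underside.
- tape: Bystander: roll of brown tape lying on the bench, diameter 90, 24 mm high. Origin: centre of its underside.
- glue: Bystander: white bottle, diameter 44, 110 mm high. Origin: centre of its underside.
- driver: Bystander: screwdriver with black handle lying on the bench along its own x, about 200 mm long.
- offcut: Bystander: wood offcut on the bench by the machine, 90 x 50 x 16 mm. Origin: centre of its underside.
- mug: Bystander: white mug, diameter 80, 90 mm high. Origin: centre of its underside.
- carton: Bystander: cardboard box behind the machine, 70 x 90 x 50 mm. Origin: centre of its underside.

How it is judged:
By the outcome, as a careful person would: the job done as asked, in the order asked, and still so for the second after the job is handed in, with the robot touching nothing.
It also fails if it takes over 58 s, if anything falls off the work surface, if the arm or the gripper's body presses on something with over 40 N, if the wrist force passes 120 N, or if a joint passes its speed limit or range.

## Working session

There is one attempt and no reset: what is moved stays moved. The work goes in short steps, Python scripts to look and compute and a tool call to move; the robot and the scene stay as the last step left them, time stands still between calls to the robot, and variables do not carry over. Pictures are saved under pics/ and viewed, at most 10 in all, crops included, and the job is handed in when it is done.

Besides the shell and the picture viewer there is one more tool, called after "Emit:" in YAML: its name, and indented under it one key for each argument. send_rows: Moves the arm, as the interface text tells. Its arguments: {"type":"object","properties":{"commands":{"type":"string"},"grip_force":{"type":"number"}},"required":["commands"]}

```bash
mkdir -p pics
python3 - <<'E'
from cell import *
import cv2,numpy as np
s=get_state();print(s)
for n in("scene","top"):
    c=camera(n);cv2.imwrite(f"pics/{n}0.png",c["image"]);np.savez(f"{n}0.npz",**c);print(n,c["camera_matrix"],c["R"],c["t"])
E
```

```text
{'clock': 0.0, 'joints': array([ 1.10859896e+00,  3.13479449e-01,  1.49847291e+00, -8.01127174e-06,
        1.33097782e+00, -2.23411091e-01]), 'dq': array([-9.68805155e-05, -8.11910600e-04, -1.31257286e-03, -4.86471273e-04,
        3.18696542e-05,  1.14562835e-03]), 'joint_torque': array([ 1.78320450e-03, -4.12265539e+01, -2.59743440e+01, -1.13710823e-04,
        4.15673640e-03,  2.74675710e-05]), 'tool_pos': array([124.07330427, 509.85591152, 230.7065166 ]), 'tcp_rot': array([-3.74138393e-01, -3.11878861e+00,  1.98256189e-03]), 'force': array([ 0.16129541, -0.0786902 ,  0.22036001]), 'torque': array([-0.01916358,  0.02902326, -0.04053468]), 'finger_force': 0.0, 'width': 85.54055155866344}
scene [[480.63189445   0.         277.31569094]
 [  0.         480.63189445 212.09823584]
 [  0.           0.           1.        ]] [[ 0.65269486  0.7576132   0.00341465]
 [ 0.54992694 -0.47066034 -0.68997044]
 [-0.52112357  0.45221797 -0.7238295 ]] [-364.59893454 -240.69729582 2017.83686613]
top [[471.11634416   0.         275.78955656]
 [  0.         471.11634416 212.1624367 ]
 [  0.           0.           1.        ]] [[ 0.01519046 -0.99987453  0.00449248]
 [-0.99804374 -0.01543486 -0.06058425]
 [ 0.06064599 -0.00356339 -0.99815298]] [  23.85663542  557.02154164 1411.78215961]
```

View pics/top0.png

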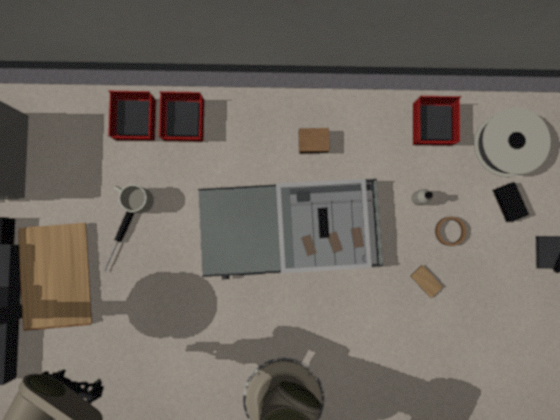

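View pics/scene0.png

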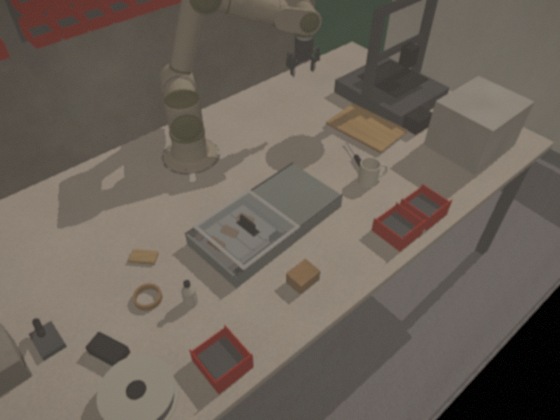

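The top view shows the engraver at px x 199–381, y 180–275, with the housing on the left (+y world). The guard, px 278–371, is slightly open, with the black handle at (323,222) and the blanks near (308,245), (335,242) and (357,238). The scene view shows the same layout. Next I fit the outline and enlarge.

```bash
cat > h.py <<'E'
import numpy as np,cv2
def load(f):
    return dict(np.load(f))
def world(c,u,v,z):
    K,R,t=c["camera_matrix"],c["R"],c["t"]
    r=R.T@np.linalg.solve(K,np.array([u,v,1.])); o=-R.T@t
    return o+r*(z-o[2])/r[2]
def cloud(c):
    d=c["depth"];K,R,t=c["camera_matrix"],c["R"],c["t"]
    v,u=np.indices(d.shape); p=np.stack([(u-K[0,2])/K[0,0]*d,(v-K[1,2])/K[1,1]*d,d],-1)
    return (p-t)@R
def proj(c,X):
    p=c["R"]@np.asarray(X,float)+c["t"];q=c["camera_matrix"]@p;return q[:2]/q[2]
def rectify(c,T,ang,z,x0,x1,y0,y1,s):
    "top-down picture in engraver axes at world height z: columns = -y, rows = -x, s px/mm"
    ca,sa=np.cos(ang),np.sin(ang)
    P=[(x1,y1),(x1,y0),(x0,y0),(x0,y1)]
    src=np.float32([proj(c,[T[0]+ca*a-sa*b,T[1]+sa*a+ca*b,z]) for a,b in P])
    W,H=int((y1-y0)*s),int((x1-x0)*s)
    return cv2.warpPerspective(c["image"],cv2.getPerspectiveTransform(src,np.float32([[0,0],[W,0],[W,H],[0,H]])),(W,H),flags=cv2.INTER_CUBIC)
E
python3 - <<'E'
from h import *
c=load("top0.npz");P=cloud(c)
m=np.zeros((420,560),bool);m[165:290,190:395]=1
Z=P[...,2]
print(np.histogram(Z[m],np.arange(-10,130,5)))
q=m&(Z>50)&(Z<80)
n,l,st,_=cv2.connectedComponentsWithStats(q.astype(np.uint8));k=1+np.argmax(st[1:,4]);q=l==k
print(st[k],cv2.minAreaRect(P[q][:,:2].astype(np.float32)))
hs=P[q&(np.indices(Z.shape)[1]<270)];print("housing z",np.median(hs[:,2]), cv2.minAreaRect(hs[:,:2].astype(np.float32)))
h=m&(Z>95)&(Z<125);print("handle",h.sum(),P[h].mean(0) if h.any() else 0)
im=cv2.resize(c["image"][165:290,190:390],None,fx=4,fy=4,interpolation=cv2.INTER_CUBIC)
cv2.imwrite("pics/crop0.png",cv2.convertScaleAbs(im,alpha=1.6))
E
```

```text
(array([ 492, 4064, 4418,  543,    5,  103,  262,   84,   43,   58,   49,
         49,  323, 3074, 3867, 4186, 3453,  314,    4,    6,    5,    7,
         15,   65,   25,    1,    0]), array([-10,  -5,   0,   5,  10,  15,  20,  25,  30,  35,  40,  45,  50,
        55,  60,  65,  70,  75,  80,  85,  90,  95, 100, 105, 110, 115,
       120, 125]))
[  198   179   185    99 15217] ((509.6876220703125, -7.631591796875), (262.989501953125, 528.6854858398438), 4.29112434387207)
housing z 60.30106353735913 ((497.71527099609375, 151.46473693847656), (262.092041015625, 211.34730529785156), 3.443892478942871)
handle 113 [ 525.73473762 -103.80555096  107.39851379]
```

View pics/crop0.png

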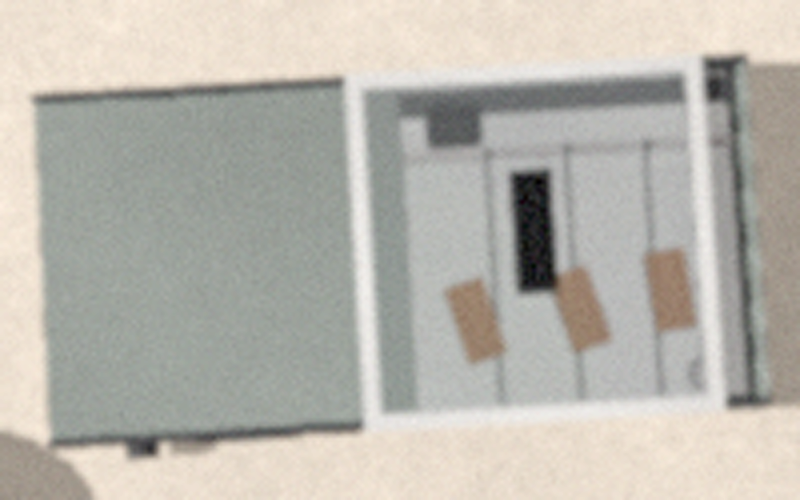

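The crop shows the guard about 30 mm open, with the handle centre near crop (533,230), tool-down reach is fine. Index lines, blanks, and the puck (700,372) are visible through the panel. Next I compute the engraver frame and the first move.

```bash
cat >> h.py <<'E'
ANG=np.deg2rad(4.1); T0=np.array([526.5,-137.8])
def toE(p,ang=None,T=None):
    ang=ANG if ang is None else ang; T=T0 if T is None else T
    d=np.asarray(p)[:2]-T; return np.array([np.cos(ang)*d[0]+np.sin(ang)*d[1],-np.sin(ang)*d[0]+np.cos(ang)*d[1]])
def tcp():
    from cell import get_state
    from scipy.spatial.transform import Rotation as Ro
    s=get_state();Rm=Ro.from_rotvec(s["tcp_rot"]).as_matrix()
    yaw=np.arctan2(-Rm[0,1],Rm[1,1])
    return s,toE(s["tool_pos"]),s["tool_pos"][2],yaw
E
python3 - <<'E'
from h import *
c=load("top0.npz")
f=lambda a,b,z:np.r_[toE(world(c,190+(a+.5)/4-.5,165+(b+.5)/4-.5,z)),z].round(1)
print("handle",f(513,172,108.5),f(551,170,108.5),f(519,291,108.5),f(555,290,108.5))
print("guard frame corners",f(345,80,70.5),f(700,57,70.5),f(368,432,70.5),f(724,406,70.5))
print("housing",f(35,97,60),f(52,443,60),f(745,58,62),f(770,404,62))
print("lines",[f(*q,22) for q in((490,150),(502,405),(568,145),(580,395),(646,142),(660,390))])
print("blanks",[f(*q,38) for q in((475,321),(582,308),(670,290))])
print(tcp()[1:])
E
```

```text
handle [ 42.8  48.3 108.5] [ 42.7  21.2 108.5] [-41.6  49.2 108.5] [-42.3  23.7 108.5]
guard frame corners [119.6 163.2  70.5] [122.  -97.7  70.5] [-137.1  161.    70.5] [-133.1  -97.8   70.5]
housing [121.  391.9  60. ] [-132.8  391.3   60. ] [ 120.4 -132.5   62. ] [-134.1 -133.2   62. ]
lines [array([66.1, 56.1, 22. ]), array([-126. ,   58.9,   22. ]), array([66.6, -3.1, 22. ]), array([-1.219e+02, -1.000e-01,  2.200e+01]), array([ 65.5, -62.2,  22. ]), array([-121.6,  -60.4,   22. ])]
blanks [array([-61.9,  76.5,  38. ]), array([-56.8,  -3.7,  38. ]), array([-47.1, -70. ,  38. ])]
(array([-355.06200163,  674.80257265]), np.float64(230.78887510980204), np.float64(-0.23882864680763005))
```

Emit:
send_rows:
  commands: "0 0 -0.153 0 0 0 0.6;0 0 -0.153 0 0 0 0.6;0 0 0 -0.0294 -0.0536 0 0.6;0 0 0 -0.0294 -0.0536 0 0.6;0 0 0 -0.0294 -0.0536 0 0.6;0 0 0 -0.0294 -0.0536 0 0.6;0 0 0 -0.0294 -0.0536 0 0.6;0 0 0 -0.0294 -0.0536 0 0.6;0 0 0 -0.0294 -0.0536 0.01 0.6;0 0 0 -0.0294 -0.0536 0.02 0.6;0 0 0 -0.0294 -0.0536 0.02 0.6;0 0 0 -0.0294 -0.0536 0.02 0.6"
  grip_force: 40

```text
clock: 1.6
tool_pos: [451.4, -2.5, 162.3]
tcp_rot: [-0.105, 3.14, 0.0]
force: [1.2, 0.9, 0.1]
width: 51.1
finger_force: 0.0
```

```bash
python3 -c "
from h import *
s,e,z,y=tcp();print(s['clock'],e,z,np.rad2deg(y),s['joints'],s['width'])"
```

```text
1.6 [-65.22178433 140.3119729 ] 162.3210284383578 3.820916648537708 [-2.66190240e-01  2.23813111e-01  1.80762256e+00  1.13056972e-04
  1.11004092e+00 -1.90372440e+00] 51.13357047661056
```

Emit:
send_rows:
  commands: "0 0 0 -0.030 -0.051 0 0.6;0 0 0 -0.030 -0.051 0 0.6;0 0 0 -0.003 -0.006 0.02 0.6;0 0 0 0 0 0.03 0.6;0 0 0 0 0 0.03 0.6;0 0 0 0 0 0 0.1;0 0 0 0 0 0 0.1;0 0 0 0 0 0 0.1"
  grip_force: 40

```text
clock: 2.6
tool_pos: [521.4, -104.5, 84.3]
tcp_rot: [-0.106, 3.138, -0.002]
force: [-0.1, -2.1, 2.3]
width: 11.0
finger_force: 41.2
```

```bash
python3 -c "
from h import *
s,e,z,y=tcp();print(s['clock'],e,z,np.rad2deg(y),s['force'],s['width'],s['finger_force'])"
```

```text
2.6 [-2.69475423 33.577586  ] 84.32556063393696 3.8712209689399066 [-0.10749872 -2.07877562  2.2635304 ] 10.975973369951344 41.21358811855316
```

Emit:
send_rows:
  commands: "0 0 0 0 0.02 0 0.1;0 0 0 0 0.035 0 0.1;0 0 0 0 0.04 0 0.1;0 0 0 0 0.04 0 0.1;0 0 0 0 0.04 0 0.1;0 0 0 0 0.03 0 0.1;0 0 0 0 0.01 0 0.1;0 0 0 0 0.003 0 0.1"

```text
clock: 3.6
tool_pos: [505.5, 114.5, 84.3]
tcp_rot: [0.108, -3.139, 0.001]
force: [-7.9, -2.9, 9.8]
width: 11.2
finger_force: 42.3
```

Emit:
send_rows:
  commands: "0 0 0 0 0.004 0 0.1;0 0 0 0 0.003 0 0.1;0 0 0 0 0.002 0 0.1"

```text
clock: 3.98
tool_pos: [505.2, 118.6, 84.2]
tcp_rot: [0.109, -3.138, 0.013]
force: [-9.2, -38.5, 11.1]
width: 11.0
finger_force: 43.0
```

Emit:
send_rows:
  commands: "0 0 0 0 -0.003 0 0.1;0 0 0 0 0 0 0.5;0 0 0 0 0 0 0.5;0 0 0 0 0 -0.03 0.5;0 0 0 0 0 -0.05 0.5"

```text
clock: 4.6
tool_pos: [505.0, 119.8, 162.9]
tcp_rot: [0.106, -3.137, -0.001]
force: [0.1, 0.6, 0.7]
width: 42.5
finger_force: 0.0
```

Run:
```python
from h import *
from cell import camera
c=camera("top");np.savez("top1.npz",**c)
im=rectify(c,T0,ANG,22,-140,125,-135,135,2.2)
cv2.imwrite("pics/rect1.png",cv2.convertScaleAbs(im,alpha=1.6))
s,e,z,y=tcp();print(s['clock'],e,z,np.rad2deg(y),s['force'],s['width'])
```

```text
4.65 [2.53102613e-02 2.58451060e+02] 170.38481629178986 3.8884759152368487 [ 3.5359971  -0.20864868  7.67803243] 43.01803097418958
```

View pics/rect1.png

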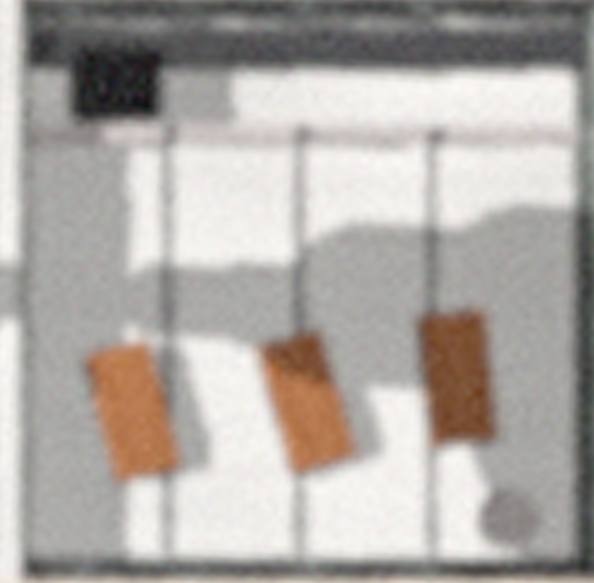

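Rectified view, guard open: the index lines are at columns 168/301/434 and vertical, so the angle is right. The fence is at row ~130. The blanks are at (133,410), (309,403) and (458,376), and the puck at (510,517). I measure blanks and lines precisely.

```bash
cat >> h.py <<'E'
def blanks(c,z=38,x0=-140,x1=125,y0=-135,y1=135,s=4,pose=None):
    T,a=pose or (T0,ANG)
    im=rectify(c,T,a,z,x0,x1,y0,y1,s).astype(int)
    m=((im[...,2]-im[...,0]>45*im[...,2]/150)&(im[...,2]>40)).astype(np.uint8)
    m=cv2.morphologyEx(m,cv2.MORPH_OPEN,np.ones((9,9)));out=[]
    for k in cv2.findContours(m,cv2.RETR_EXTERNAL,cv2.CHAIN_APPROX_NONE)[0]:
        if cv2.contourArea(k)<600*s*s/16*4:continue
        (u,v),(w,h),_=cv2.minAreaRect(k);b=cv2.boxPoints(cv2.minAreaRect(k))
        e=max((b[1]-b[0],b[2]-b[1]),key=np.linalg.norm);d=-e[::-1]  # engraver (x,y)
        yaw=(np.arctan2(d[1],d[0])+np.pi/2)%np.pi-np.pi/2
        out.append((x1-v/s,y1-u/s,np.rad2deg(yaw),max(w,h)/s,min(w,h)/s))
    return sorted(out,key=lambda r:r[1])
E
python3 - <<'E'
from h import *
c=load("top1.npz")
for b in blanks(c):print("blank x y yaw L W",np.round(b,1))
s=4;im=cv2.cvtColor(rectify(c,T0,ANG,22,-140,125,-135,135,s),cv2.COLOR_BGR2GRAY).astype(float)
for y in(58,0,-62):
    r=[]
    for x in(45,25,5,-100,-115):
        row=int((125-x)*s);col=int((135-y)*s)
        p=im[row-16:row+16,col-28:col+28].mean(0);w=np.clip(np.median(p)-p-8,0,None);r.append(round(135-(col-28+(w*np.arange(56)).sum()/max(w.sum(),1e-9))/s,1))
    print("line",y,r)
col=slice(int((135+20)*s),int((135+50)*s))
im=cv2.cvtColor(rectify(c,T0,ANG,34,-140,125,-135,135,s),cv2.COLOR_BGR2GRAY).astype(float)
p=im[:,col].mean(1);print([(x,int(p[int((125-x)*s)])) for x in range(75,45,-1)])
E
```

```text
blank x y yaw L W [-46.2 -69.9   6.   57.   28.4]
blank x y yaw L W [-57.1  -2.6  16.5  58.3  29.1]
blank x y yaw L W [-61.6  75.6  14.   59.4  31. ]
line 58 [np.float64(59.3), np.float64(59.1), np.float64(59.6), np.float64(59.0), np.float64(58.9)]
line 0 [np.float64(-0.6), np.float64(-0.9), np.float64(-2.3), np.float64(-1.0), np.float64(-1.0)]
line -62 [np.float64(-61.1), np.float64(-60.8), np.float64(-61.1), np.float64(-60.7), np.float64(-61.1)]
[(75, 150), (74, 150), (73, 149), (72, 148), (71, 147), (70, 145), (69, 142), (68, 139), (67, 137), (66, 133), (65, 129), (64, 126), (63, 124), (62, 121), (61, 121), (60, 121), (59, 123), (58, 126), (57, 131), (56, 137), (55, 142), (54, 147), (53, 150), (52, 152), (51, 152), (50, 152), (49, 151), (48, 151), (47, 150), (46, 150)]
```

Emit:
send_rows:
  commands: "0 0 0 0.0154 -0.0461 0 0.6;0 0 0 0.0154 -0.0461 0 0.6;0 0 0 0.0154 -0.0461 0 0.6;0 0 0 0.0154 -0.0461 0 0.6;0 0 -0.124 0 0 0.03 0.6;0 0 -0.124 0 0 0.03 0.6;0 0 0 0 0 0.02 0.6;0 0 0 0 0 0 0.6;0 0 0 0 0 0 0.6"
  grip_force: 40

```text
clock: 5.78
tool_pos: [457.3, -68.7, 83.8]
tcp_rot: [-0.493, 3.101, -0.001]
force: [0.0, 0.2, 0.1]
width: 51.6
finger_force: 0.0
```

```bash
python3 -c "
from h import *
s,e,z,y=tcp();print(s['clock'],e,z,np.rad2deg(y),s['force'],s['width'])"
```

```text
5.775 [-64.12742519  73.84283879] 83.80704944320802 18.067069216036494 [0.04399137 0.19269369 0.1261513 ] 51.60960927656065
```

Emit:
send_rows:
  commands: "0 0 0 -0.002 0 0.025 0.6;0 0 0 0 0 0.025 0.6;0 0 0 0 0 0.009 0.6;0 0 0 0 0 0 0.6;0 0 0 0 0 0 0.2;0 0 0 0 0 0 0.2;0 0 0 0 0 0 0.2;0 0 0 0 0 0 0.2"
  grip_force: 40

```text
clock: 6.78
tool_pos: [459.3, -68.4, 25.1]
tcp_rot: [-0.493, 3.101, -0.002]
force: [-0.9, 1.2, 6.4]
width: 29.0
finger_force: 40.1
```

```bash
python3 -c "
from h import *
from cell import camera
c=camera('top')
for b in blanks(c):print(np.round(b,1))
s,e,z,y=tcp();print(s['clock'],e,z,np.rad2deg(y),s['force'],s['width'])"
```

```text
[-46.4 -70.6   6.1  57.2  29.5]
[-34.3  -1.5  71.6  24.3  15. ]
6.825 [-62.0173446   74.03449101] 25.112202837261123 18.061773465380874 [-1.12171464  0.42637944  6.6411155 ] 28.908087528685186
```

Emit:
send_rows:
  commands: "0 0 0 0 0 -0.015 0.2;0 0 0.122 0 0 0 0.2;0 0 0.122 0 0 0 0.2;0 0 0 -0.0275 -0.0055 0 0.2;0 0 0 -0.0275 -0.0055 0 0.2;0 0 0 -0.0275 -0.0055 0 0.2;0 0 0 0 0 0.008 0.2;0 0 0 0 0 0 0.2"

```text
clock: 7.82
tool_pos: [541.0, -78.4, 30.7]
tcp_rot: [0.112, -3.138, -0.001]
force: [-0.5, -0.1, 0.5]
width: 28.8
finger_force: 39.6
```

```bash
python3 -c "
from h import *
s,e,z,y=tcp();print(s['clock'],e,z,np.rad2deg(y),s['force'],s['width'])"
```

```text
7.825 [18.75680968 58.24792877] 30.713061051283116 4.085344608287215 [-0.45756982 -0.05443587  0.47231212] 28.779970838261107
```

Emit:
send_rows:
  commands: "0 0 0 0 -0.0005 0.005 0.2;0 0 0 -0.003 0 0 0.2;0 0 0 -0.003 0 0 0.2;0 0 0 -0.002 0 0 0.2;0 0 0 -0.001 0 0 0.2"

```text
clock: 8.45
tool_pos: [551.0, -78.5, 26.0]
tcp_rot: [0.112, -3.139, -0.0]
force: [-2.8, -1.0, 0.9]
width: 28.9
finger_force: 39.7
```

Emit:
send_rows:
  commands: "0 0 0 -0.001 0 0 0.2;0 0 0 -0.001 0 0 0.2"

```text
clock: 8.7
tool_pos: [551.1, -78.2, 25.4]
tcp_rot: [0.112, -3.134, -0.002]
force: [-12.6, -2.2, 3.6]
width: 29.0
finger_force: 40.0
```

Emit:
send_rows:
  commands: "0 0 0 0 0 0 0.5;0 0 0 0 0 0 0.5;0 0 0 0 0 -0.03 0.5;0 0 0 0 0 -0.03 0.5;0 0 0 0.0287 -0.0205 0 0.6;0 0 0 0.0287 -0.0205 0 0.6;0 0 0 0.0287 -0.0205 0 0.6;0 0 -0.143 0 0 0 0.6;0 0 -0.143 0 0 0 0.6;0 0 0 0 0 0 0.6"

```text
clock: 9.95
tool_pos: [471.8, -146.0, 86.2]
tcp_rot: [-0.556, 3.091, -0.001]
force: [-0.8, -0.9, 0.2]
width: 51.3
finger_force: 0.0
```

```bash
cat > look.py <<'E'
from h import *
from cell import camera
import sys
c=camera('top');np.savez(sys.argv[1]+".npz",**c)
for b in blanks(c):print(np.round(b,1))
s,e,z,y=tcp();print(s['clock'],e.round(1),z.round(1),np.rad2deg(y).round(2),s['force'].round(1),s['width'])
E
python3 look.py top2
```

```text
[ -9.7  10.9 -34.1  49.2   9.8]
[29.6 60.   0.  58.8 29.5]
10.0 [-55.2  -4.2] 86.1 20.31 [-0.2 -0.6 -0.3] 51.301694522573435
```

Emit:
send_rows:
  commands: "0 0 0 0.0025 0 0.025 0.6;0 0 0 0 0 0.025 0.6;0 0 0 0 0 0.011 0.6;0 0 0 0 0 0 0.2;0 0 0 0 0 0 0.2;0 0 0 0 0 0 0.2;0 0 0 0 0 -0.015 0.2;0 0 0.144 0 0 0 0.2;0 0 0.144 0 0 0 0.2;0 0 0 -0.035 0 0 0.2;0 0 0 -0.035 0 0 0.2;0 0 0 0 0 0 0.2"

```text
clock: 11.5
tool_pos: [540.8, -141.9, 41.1]
tcp_rot: [-0.11, 3.137, -0.002]
force: [-0.3, -0.7, -0.3]
width: 28.8
finger_force: 40.3
```

```bash
python3 look.py top3
```

```text
[ 67.6  21.1 -32.9  47.9   9.1]
[28.9 59.  -1.2 59.8 31.6]
11.55 [12.7 -4.9] 40.7 4.01 [-0.3 -0.3  0.5] 28.8333476315923
```

Emit:
send_rows:
  commands: "0 0 0 -0.008 0.002 0.009 0.2;0 0 0 0 0 0.006 0.2;0 0 0 0 0 0 0.2;0 0 0 -0.003 0 0 0.2;0 0 0 -0.003 0 0 0.2;0 0 0 -0.002 0 0 0.2;0 0 0 -0.001 0 0 0.2;0 0 0 -0.001 0 0 0.2;0 0 0 0 0 0 0.2"

```text
clock: 12.68
tool_pos: [555.6, -138.8, 25.0]
tcp_rot: [0.109, -3.136, -0.001]
force: [-10.3, -2.4, 10.2]
width: 28.8
finger_force: 42.0
```

```bash
python3 -c "
from h import *
s,e,z,y=tcp();print(s['clock'],e,z,np.rad2deg(y),s['force'],s['width'])"
```

```text
12.675 [28.99293831 -3.08313583] 24.979861077866012 3.988761664857678 [-10.29235638  -2.39831508  10.19840967] 28.82365699507664
```

Emit:
send_rows:
  commands: "0 0 0 0 0 0 0.5;0 0 0 0 0 0 0.5;0 0 0 0 0 -0.03 0.5;0 0 0 0 0 -0.03 0.5;0 0 0 0.0253 -0.023 0 0.6;0 0 0 0.0253 -0.023 0 0.6;0 0 0 0.0253 -0.023 0 0.6;0 0 -0.107 0 0 0 0.6;0 0 0 0 0 0 0.6;0 0 0 0 0 0 0.6"

```text
clock: 13.92
tool_pos: [486.2, -212.5, 84.9]
tcp_rot: [-0.274, 3.13, -0.0]
force: [-0.5, 0.1, 0.2]
width: 51.4
finger_force: 0.0
```

```bash
python3 look.py top4
```

```text
[ 11.6 -84.2 -54.5  21.6  12.7]
[ -7.8 -66.1 -30.5  34.2   9.9]
[29.9 -0.9  0.  58.2 29.2]
[29.6 60.1 -0.5 58.8 29.5]
13.975 [-45.5 -71.6] 84.9 10.04 [-0.4  0.8 -0. ] 51.11609602211887
```

Emit:
send_rows:
  commands: "0 0 0 0.0015 -0.0005 0.025 0.6;0 0 0 0 0 0.025 0.6;0 0 0 0 0 0.010 0.6;0 0 0 0 0 0 0.2;0 0 0 0 0 0 0.2;0 0 0 0 0 0 0.2;0 0 0 0 0 -0.015 0.2;0 0 0.104 0 0 0 0.2;0 0 0 -0.033 0.004 0 0.2;0 0 0 -0.033 0.004 0 0.2;0 0 0 0 0 0 0.2;0 0 0 0 0 0 0.2"

```text
clock: 15.48
tool_pos: [549.3, -200.8, 40.5]
tcp_rot: [0.113, -3.139, 0.0]
force: [-0.1, 0.0, -0.1]
width: 28.7
finger_force: 40.5
```

```bash
python3 -c "
from h import *
s,e,z,y=tcp();print(s['clock'],e,z,np.rad2deg(y),s['force'],s['width'])"
```

```text
15.475 [ 18.26565279 -64.47987052] 40.46641383790574 4.138136380277076 [-0.0594021   0.03123875 -0.09556626] 28.696293702981357
```

Emit:
send_rows:
  commands: "0 0 0 -0.003 0.0015 0.009 0.2;0 0 0 0 0 0.006 0.2;0 0 0 0 0 0 0.2;0 0 0 -0.003 0 0 0.2;0 0 0 -0.003 0 0 0.2;0 0 0 -0.002 0 0 0.2;0 0 0 -0.001 0 0 0.2;0 0 0 0 0 0 0.2"

```text
clock: 16.48
tool_pos: [560.4, -198.6, 24.9]
tcp_rot: [0.114, -3.136, -0.001]
force: [-9.5, -1.2, 5.4]
width: 28.5
finger_force: 42.4
```

```bash
python3 -c "
from h import *
s,e,z,y=tcp();print(s['clock'],e,z,np.rad2deg(y),s['force'],s['width'])"
```

```text
16.475 [ 29.45968026 -63.03309983] 24.87642347892604 4.1477583434507705 [-9.50361404 -1.23833952  5.35991195] 28.47883184786139
```

Contact. Now I release, rise and go above blank 3, back from it so the view is clear.

Emit:
send_rows:
  commands: "0 0 0 0 0 0 0.5;0 0 0 0 0 0 0.5;0 0 0 0 0 -0.03 0.5;0 0 0 0 0 -0.05 0.5;0 0 0 0.03 0.04 0 0.6;0 0 0 0.03 0.04 0 0.6;0 0 0 0.03 0.04 0 0.6;0 0 0 0.03 0.04 0 0.6;0 0 0 0.02 0.03 0 0.6;0 0 0 0 0.03 0 0.6;0 0 0 0 0 0 0.6"

```text
clock: 17.85
tool_pos: [406.0, 12.2, 105.2]
tcp_rot: [-0.117, 3.139, 0.0]
force: [-0.5, -0.1, 0.4]
width: 51.1
finger_force: 0.0
```

```bash
python3 look.py top5
python3 - <<'E'
from h import *
c=load("top5.npz");cv2.imwrite("pics/rect5.png",cv2.convertScaleAbs(rectify(c,T0,ANG,38,-140,125,-135,135,2.2),alpha=1.6))
E
```

```text
[ 29.8 -60.5   0.   58.   29.5]
[29.9 -0.9  0.3 58.3 29.5]
[29.5 60.   0.  58.5 29.5]
17.9 [-109.1  157.2] 105.2 4.24 [-0.4 -1.  -0.3] 51.33048974398191
```

View pics/rect5.png

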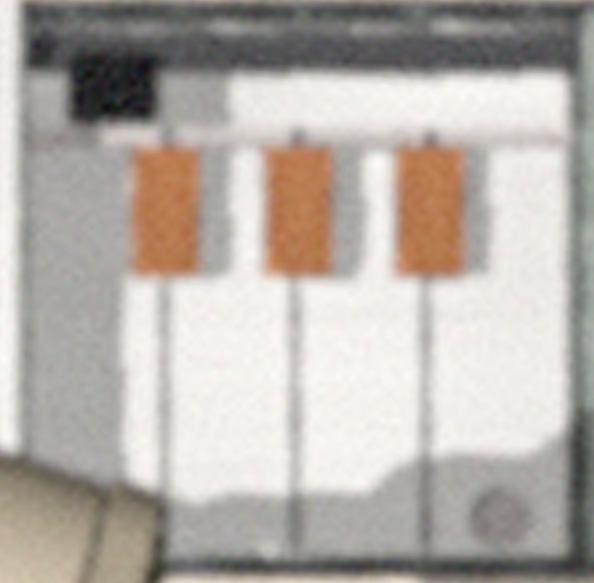

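The three blanks sit square against the fence at columns 166/298/430, rows 147–275, and the puck at (500,515) hasn't moved. A profile check of each blank against its own line:

Run:
```python
from h import *
c=load("top5.npz");s=8
def prof(z,xa,xb):
    im=rectify(c,T0,ANG,z,-140,125,-135,135,s).astype(float)
    return im[int((125-xb)*s):int((125-xa)*s)].mean(0)
top=prof(38,10,50);ln=prof(22,-80,-10).mean(1)
sat=(top[:,2]-top[:,0]);Y=135-(np.arange(len(sat))+.5)/s
for y in(60,0,-60):
    m=abs(Y-y)<25;yy,ss=Y[m],sat[m];h=(ss.max()*.95+ss.min())/2;i=np.where(ss>h)[0]
    k=abs(Y-y)<8;w=np.clip(np.percentile(ln[k],60)-ln[k]-5,0,None)
    print("top edges",yy[i[0]],yy[i[-1]],"mid",(yy[i[0]]+yy[i[-1]])/2,"line",(w*Y[k]).sum()/w.sum())
```

```text
top edges 74.6875 45.3125 mid 60.0 line 58.96081126425289
top edges 13.5625 -15.1875 mid -0.8125 line -1.0900774667420372
top edges -45.8125 -75.0625 mid -60.4375 line -61.13629281792898
```

Emit:
send_rows:
  commands: "0 0 0 -0.034 -0.025 0 0.6;0 0 0 -0.034 -0.025 0 0.6;0 0 0 -0.034 -0.025 0 0.6;0 0 0 -0.034 -0.025 0.02 0.6;0 0 0 0 0 0 0.6;0 0 0 0 0 0 0.6"

```text
clock: 18.65
tool_pos: [548.7, -79.4, 84.8]
tcp_rot: [0.112, -3.139, -0.0]
force: [0.6, -0.2, -0.5]
width: 51.3
finger_force: 0.0
```

```bash
python3 -c "
from h import *
s,e,z,y=tcp();print(s['clock'],e,z,np.rad2deg(y),s['force'],s['width'])"
```

```text
18.65 [26.28165588 56.63316426] 84.83777684709688 4.100436042696735 [ 0.58992093 -0.15551234 -0.45248359] 51.310395206934686
```

Emit:
send_rows:
  commands: "0 0 0 0 0 0.025 0.5;0 0 0 0 0 0.025 0.5;0 0 0 0 0 0.009 0.5;0 0 0 0 0 0 0.5;0 0 0 0 0 0 0.2;0 0 0 0 0 0 0.2;0 0 0 0 0 0 0.2;0 0 0 -0.001 0 0 0.2;0 0 0 -0.0005 0 0 0.2;0 0 0 0 0 0 0.2"
  grip_force: 30

```text
clock: 19.9
tool_pos: [549.6, -79.2, 27.2]
tcp_rot: [0.114, -3.137, 0.001]
force: [-10.3, -1.3, 13.6]
width: 28.9
finger_force: 31.2
```

```bash
python3 -c "
from h import *
s,e,z,y=tcp();print(s['clock'],e,z,np.rad2deg(y),s['force'],s['width'])"
```

```text
19.9 [27.27217311 56.84193982] 27.218827769471172 4.166248969917378 [-10.32923044  -1.28807507  13.63916944] 28.90743686665791
```

Emit:
send_rows:
  commands: "0 0 0 0 0 0 0.5;0 0 0 0 0 0 0.5;0 0 0 0 0 -0.04 0.5;0 0 0 0 0 -0.04 0.5;0 0 0 0 0 -0.04 0.5;0 0 0 0.007 0.050 0 0.5;0 0 0 0.007 0.050 0 0.5;0 0 0 0.007 0.050 0 0.5;0 0 0 0.007 0.051 0 0.5;0 0 0 0 0 0 0.5;0 0 0 0 0 0 0.5"

```text
clock: 21.28
tool_pos: [508.3, 119.2, 146.0]
tcp_rot: [-0.114, 3.139, -0.0]
force: [1.2, -1.2, 0.2]
width: 42.7
finger_force: 0.0
```

```bash
python3 look.py top6
```

```text
[ 29.8 -60.5   0.   59.   29.5]
[29.9 -0.9  0.  58.2 29.2]
[29.4 59.3 -1.4 58.9 29.2]
21.325 [  0.3 257.2] 146.0 4.09 [ 1.2 -0.6 -0. ] 42.9373258226543
```

Emit:
send_rows:
  commands: "0 0 0 0 0 0.03 0.5;0 0 0 0 0 0.032 0.5;0 0 0 0 0 0 0.5;0 0 0 0 0 0 0.1;0 0 0 0 0 0 0.1;0 0 0 0 0 0 0.1;0 0 0 0 -0.015 0 0.1;0 0 0 0 -0.03 0 0.1;0 0 0 0 -0.035 0 0.1;0 0 0 0 -0.035 0 0.1;0 0 0 0 -0.035 0 0.1;0 0 0 0 -0.02 0 0.1"
  grip_force: 40

```text
clock: 22.82
tool_pos: [521.4, -51.9, 85.5]
tcp_rot: [-0.111, 3.136, -0.001]
force: [2.5, 3.9, 5.5]
width: 11.4
finger_force: 41.7
```

```bash
python3 -c "
from h import *
s,e,z,y=tcp();print(s['clock'],e,z,np.rad2deg(y),s['force'],s['width'])"
```

```text
22.825 [ 1.03969786 86.06529943] 85.48501087163534 4.055775629876464 [2.52411103 3.94590998 5.49795751] 11.389949357713325
```

Good; 88 mm to go.

Emit:
send_rows:
  commands: "0 0 0 0 -0.025 0 0.1;0 0 0 0 -0.025 0 0.1;0 0 0 0 -0.02 0 0.1;0 0 0 0 -0.01 0 0.1;0 0 0 0 -0.004 0 0.1;0 0 0 0 0 0 0.1"

```text
clock: 23.58
tool_pos: [527.4, -135.1, 85.5]
tcp_rot: [-0.112, 3.136, -0.003]
force: [2.3, -3.0, 5.3]
width: 11.4
finger_force: 41.5
```

Emit:
send_rows:
  commands: "0 0 0 0 -0.003 0 0.1;0 0 0 0 -0.002 0 0.1;0 0 0 0 -0.001 0 0.1"

```text
clock: 23.95
tool_pos: [527.8, -140.3, 85.5]
tcp_rot: [-0.113, 3.136, -0.001]
force: [2.3, 2.7, 6.4]
width: 10.9
finger_force: 41.7
```

```bash
python3 -c "
from h import *
s,e,z,y=tcp();print(s['clock'],e,z,np.rad2deg(y),s['force'],s['width'])"
```

```text
23.95 [ 1.15852918 -2.58208271] 85.51614748123322 4.121445333551198 [2.32319275 2.71943708 6.41962   ] 10.859559555770868
```

Not yet at the stop; continue gently.

Emit:
send_rows:
  commands: "0 0 0 0 -0.001 0 0.1;0 0 0 0 -0.001 0 0.1;0 0 0 0 -0.001 0 0.1"

```text
clock: 24.32
tool_pos: [527.8, -140.7, 85.5]
tcp_rot: [-0.113, 3.137, 0.006]
force: [2.6, 19.7, 11.7]
width: 11.0
finger_force: 42.5
```

Emit:
send_rows:
  commands: "0 0 0 0 -0.001 0 0.1;0 0 0 0 -0.001 0 0.1"

```text
clock: 24.58
tool_pos: [527.8, -140.8, 85.5]
tcp_rot: [-0.113, 3.138, 0.011]
force: [1.7, 29.2, 14.8]
width: 11.4
finger_force: 43.2
```

Firm stop. I ease off, release, withdraw and look.

Emit:
send_rows:
  commands: "0 0 0 0 0.003 0 0.1;0 0 0 0 0 0 0.5;0 0 0 0 0 0 0.5;0 0 0 0 0 0 0.5;0 0 0 0 0 -0.03 0.5;0 0 0 0 0 -0.05 0.5;0 0 0 0.03 0.04 -0.02 0.5;0 0 0 0.03 0.05 0 0.5;0 0 0 0.03 0.05 0 0.5;0 0 0 0.03 0.05 0 0.5;0 0 0 0.02 0.03 0 0.5;0 0 0 0 0 0 0.5"

```text
clock: 26.08
tool_pos: [370.4, 68.7, 184.2]
tcp_rot: [-0.117, 3.139, -0.0]
force: [0.4, -1.0, 0.0]
width: 42.2
finger_force: 0.0
```

Run:
```python
from h import *
from cell import camera
c=camera("top");im=c["image"][150:300,180:400]
cv2.imwrite("pics/fin.png",cv2.convertScaleAbs(cv2.resize(im,None,fx=3.6,fy=3.6,interpolation=cv2.INTER_CUBIC),alpha=1.6))
for b in blanks(c):print(np.round(b,1))
s,e,z,y=tcp();print(s['clock'],e,z,s['force'])
```

```text
26.125 [-140.00872184  216.18660753] 184.25837027527226 [ 0.31372872 -0.99377944 -0.08491255]
```

View pics/fin.png

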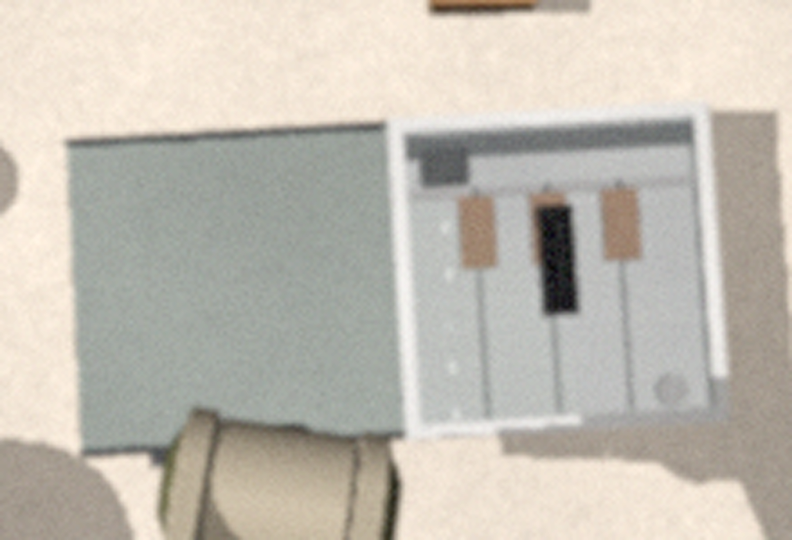

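The guard's frame is now flush with the machine's right end (px 388–725), fully shut over three evenly spaced blanks against the fence, with the puck still at (670,388). Handing in.

```bash
python3 -c "
from cell import *
print(job_done())"
```

```text
the job is handed in; nothing more can be done
None
```

I opened the guard to its stop, set the three blanks square against the fence (each within about 1 mm of its index line by camera), and slid the guard fully shut. The puck and other items were left alone. The job was handed in at about 26 s of the 58 s limit; `job_done()` returned no verdict.

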